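# Start the router bench in the safe order

### The job

Start up the router bench in the safe order: first press down the raised, ribbed end of the big rocker on the power box until it has tipped fully over, then press the square key of the loose remote fully down so that it stays down and the dust extractor runs, and last push the small round start button on the two-button router switch fully in and let it spring back. Keep off the broad mushroom-shaped stop button beside it, leave the remote lying where it is, and do not pick up or push aside anything else on the bench.

Things in the scene. Friction and masses are not known exactly. Their poses are not given: they have to be found in the camera images.
- power_box: Grey power box fixed to the bench, 120 (its x) by 66 (its y) mm and 42 mm high, carrying one large black rocker. Origin: centre of the underside, z up. Its yaw can be anything, and it may stand at the left, right or far middle of the work area, swapping places with the remote and the router switch.
- rocker (a joint): Tilt of the rocker, a flat paddle 84 by 40 by 12 mm hinged along the power box's y axis, 56 mm above the bench over the box's centre. About 0 = off: the end towards the box's +x, with three fine grey ribs (under 1 mm high), is raised (slope 0.17 rad). 0.34 rad = on, that end fully down. Dry friction 0.08 N m (3 to 4 N near the end): it stays where it is left, no snap.
- rocker_press (a point): The point to press on the rocker: on its top face near the raised end, 32 mm from the hinge along the paddle. About 67 mm above the bench when off; it sinks 11 mm until fully on, still above the box.
- remote: Loose flat grey remote of the dust extractor, 84 by 84 mm and 20 mm high (300 g), lying on the bench with one square light key standing up in its centre. Origin: centre of the underside, z up.
- key (a joint): How far the remote's square key (38 by 38 mm) is pushed in: 0 = up, top 36 mm above the bench; 0.007 m = fully down, top 29 mm above the bench, still proud of the remote. It takes about 3 N all the way and stays where it is left.
- key_top (a point): Centre of the top face of the square key; moves with it.
- router_switch: Dark steel router switch fixed to the bench, 76 (its x) by 166 (its y) mm and 40 mm high, with two black push buttons 80 mm apart: the small round start button 40 mm towards its +y, the broad mushroom stop button 40 mm towards its -y. Origin: centre of the underside, z up; any yaw.
- start (a joint): How far the start button (flat-topped round cap, 32 mm diameter) is pushed in: 0 = out, 0.006 m = fully in. Spring: starts at 2 N, 4.5 N fully in; springs back when let go.
- start_top (a point): Centre of the top face of the start button, 54 mm above the bench when out, 48 mm fully in; moves with it.
- stop (a joint): How far the mushroom stop button is pushed in: 0 = out, 0.006 m = fully in (sprung, 3 to 6 N). To be left alone.
- stop_top (a point): Centre of the top of the stop button (50 mm wide mushroom), 72 mm above the bench. To be left alone.
- jar: Glass jar with clip-on lid, 62 mm diameter, 80 mm high, standing by itself in the near middle of the work area. Origin: centre of the underside. Leave alone.
- sanding_block: Wooden sanding block, 110 by 65 by 31 mm. Origin: centre of the underside. Leave alone.
- featherboard_a: Orange plastic featherboard lying flat, about 180 by 66 mm, 30 mm high with its two black knobs. Origin: underside, near its middle. Leave alone.
- featherboard_b: Second featherboard, like the first. Origin: underside, near its middle. Leave alone.
- bit_mat: Black silicone mat, 200 by 130 by 5 mm, stuck to the bench on the left. Origin: centre of the underside.
- router_bit: Steel router bit standing cutter-down on the mat, 30 mm diameter, 62 mm high. Origin: centre of the underside. Leave alone.
- spanner: Steel spanner 170 mm long lying on the bench. Leave alone.

How it is judged:
By the outcome, as a careful person would: the job done as asked, in the order asked, and still so for the second after the job is handed in, with the robot touching nothing.
It also fails if it takes over 48 s, if anything falls off the work surface, if the arm or the gripper's body presses on something with over 40 N, if the wrist force passes 120 N, or if a joint passes its speed limit or range.

### The arm

A 6-joint arm with a two-finger parallel gripper is mounted at the origin on the work surface. World frame = base frame: x ahead of the robot, y to its left, z up, the work surface at z = 0. Lengths are in mm, angles in rad, forces in N, time in s.
With the tool pointing down it reaches from about 275 to 1000 mm from the base axis. Payload 8.4 kg.
Tool frame: the origin (TCP) lies between the finger pads; the fingertips stand r.finger_overhang ahead of it and the grasp point (between the pads) is the TCP (r.finger_overhang is the distance from the TCP to the fingertips, in mm); z points along the fingers, y is the line along which they close (so a half turn about z gives the same grasp; the last joint's range is limited). The gripper opens to 85 mm and grips with 20 to 120 N. Pads are 22 mm wide; open, the fingers measure 114 mm over their backs; the gripper's body (76 mm by 85 mm) begins 54 mm behind the grasp point. The pads swing forward as they close: fully open they stand 13 mm farther back than shut.
Start: joints at [-0.002, 0.353, 1.633, -0, 1.155, -0.002], TCP at [625.002, -0, 250.281] pointing down, gripper open.
Joint ranges: [-2.63, 2.63], [-0.92, 2.1], [0.06, 2.66], [-1.3, 4.44], [0, 2.69], [-3.02, 3.02]. Speed limits (rad/s): [2.22, 2.22, 2.79, 3.14, 3.14, 3.14].

### API

Orientations are given as [roll, pitch, yaw] about the fixed x, y, z axes, in that order (R = Rz(yaw) Ry(pitch) Rx(roll)).
In Python, from rig import r, cams, sign_off gives the robot as it stands.
- The arm moves only by the shell command python3 -m crank 'ROWS' [FORCE]. ROWS is JSON, a list of rows, each a list of 7 numbers: the shift along the tool's x, y, z in m, then the turn, a rotation vector about the tool's x, y, z in rad, then the closure, from 0 (fully open) to 1 (shut). In form: [[dx, dy, dz, ax, ay, az, gripper], ...]. A call has 1 to 5 rows; each row is the pose to reach, as a shift and turn from the pose commanded when the call began, along the tool's axes at that moment; what a row does not reach only later rows make up. A row lasts 1/10 s, in which the tool goes at most 50 mm and 8.59 degrees, less where a joint would pass 70% of its speed; a pose out of reach is approached as far as the arm can. A call with a gripper value outside its range is refused whole. The fingers move at their own pace and stop on an object; FORCE is the grip in N (left out, the last holds). Time passes only in rows, so rows that repeat a pose let the fingers close. It gives the time, the measured TCP pose, the force, the opening and the grip force at its end, in the units of the state.
- r.sense(): the state, without advancing time (a new reading comes with each control period).
- cams.grab_frame(name): name is "scene" or "side" or "wrist"; returns a dict with "image" (400x640x3 uint8, red, green, blue), "fx", "fy", "cx", "cy" (pixels), "D" ([k1, k2, p1, p2, k3] as OpenCV has them; the pictures are not rectified), "position" and "orientation" of the camera in the world. Camera axes: x right, y down, z forward; pixel columns grow to the right and rows downward; lengths in mm; the calibration is good to about 2 mm. A picture is of the moment at which its call begins. There is no depth.
- sign_off(): hands the job in; it is judged then, once.
The state is a dict: "clock": time; "qpos": joint angles; "qvel": joint speeds; "joint_efforts": joint torques, N m; "eef_pos": TCP position; "tcp_rot": TCP orientation; "contact_force": force on the tool from outside, world axes, zero at the start; "wrist_torque": the same for the moment, N m; "opening": opening from 0.0 (shut) to 1.0 (fully open); "grasp_force": force on a finger pad.
Only numpy, scipy, OpenCV 4.12 (cv2) and the standard library are available. Lean on these libraries where they do the work, as an engineer would, in place of code of your own. Each camera call takes 0.05 s, during which the arm holds its last target. There are 200 camera calls.

## Working session

There is one attempt and no reset: what is moved stays moved. The work goes in short steps, Python scripts to look and compute and a shell command to move; the robot and the scene stay as the last step left them, time stands still between calls to the robot, and variables do not carry over. Pictures are saved under pics/ and viewed, at most 10 in all, crops included, and the job is handed in when it is done.

```bash
mkdir -p pics
python3 - <<'E'
from rig import r,cams
import cv2,pickle
for n in("scene","side"):
    f=cams.grab_frame(n); pickle.dump(f,open(f"pics/{n}.pkl","wb"))
    cv2.imwrite(f"pics/{n}0.png",f["image"][:,:,::-1]); print(n,f["position"],f["orientation"],f["fx"],f["D"])
print(r.sense(), r.finger_overhang)
E
```

```text
scene [1188.45631987  423.02799691  882.01238238] [-2.39598975  0.01906492  2.1745517 ] 390.6648609537923 [0.00939317 0.         0.         0.         0.        ]
side [  140.91505578 -1194.76838796  1103.83054912] [-2.2599753   0.02085138 -0.35603197] 519.5760292582183 [-0.07713429  0.          0.          0.          0.        ]
{'clock': 0.1, 'qpos': array([-2.40691271e-03,  3.53583857e-01,  1.63405216e+00,  3.01531143e-05,
        1.15518494e+00, -2.40919778e-03]), 'qvel': array([ 0.00061648, -0.00218466, -0.00144512, -0.00049866,  0.00106054,
       -0.00268937]), 'joint_efforts': array([ 4.27485766e-04, -6.06356549e+01, -3.42817569e+01, -7.40920814e-05,
        3.91241178e-03, -4.99377973e-05]), 'eef_pos': array([6.24605294e+02, 5.56068871e-03, 2.49636885e+02]), 'tcp_rot': array([-3.14036442e+00, -3.05303344e-05,  1.57078640e+00]), 'contact_force': array([ 0.38675247, -0.00632697, -0.12050904]), 'wrist_torque': array([0.01183593, 0.01739294, 0.05481415]), 'grasp_force': 0.0, 'opening': 0.999712592070235} 19.0
```

View pics/scene0.png

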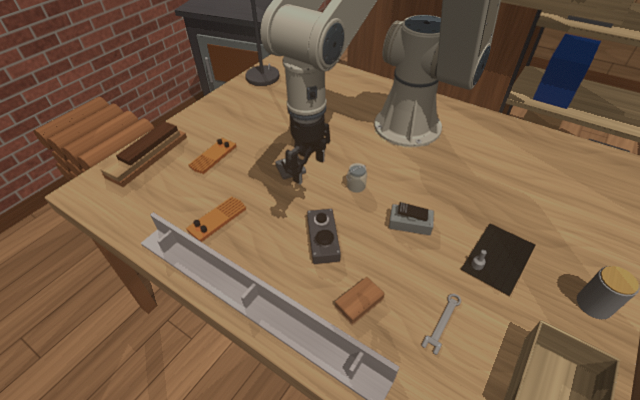

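View pics/side0.png

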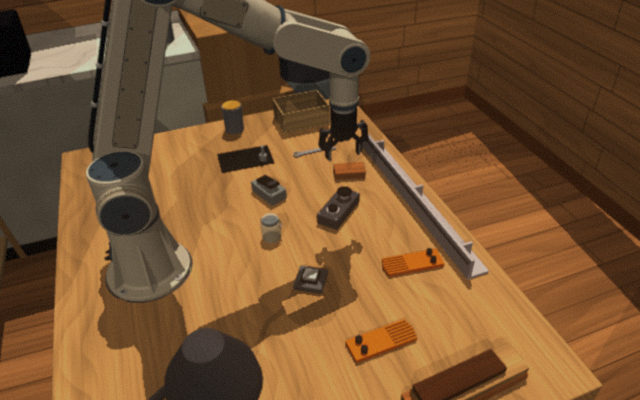

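Scene view: power box at (411,217), router switch at (323,237) with the stop mushroom at about (325,237) and the small start button at (321,218), remote behind the gripper at about (290,167). Side view: box at (268,188), switch at (340,206), remote at (311,278). Next I triangulate these and enlarge both views.

```bash
cat > h.py <<'E'
import numpy as np,cv2
from scipy.spatial.transform import Rotation as Ro
def ray(f,uv):
    K=np.array([[f["fx"],0,f["cx"]],[0,f["fy"],f["cy"]],[0,0,1]])
    p=cv2.undistortPoints(np.array([[uv]],float),K,np.array(f["D"],float))[0,0]
    d=Ro.from_euler("xyz",f["orientation"]).as_matrix()@[p[0],p[1],1]
    return np.array(f["position"]),d/np.linalg.norm(d)
def plane(f,uv,z):
    o,d=ray(f,uv); return o+d*(z-o[2])/d[2]
def tri(obs):
    A=np.zeros((3,3));b=np.zeros(3);rs=[ray(f,u) for f,u in obs]
    for o,d in rs: P=np.eye(3)-np.outer(d,d);A+=P;b+=P@o
    x=np.linalg.solve(A,b); return x.round(1),[round(float(np.linalg.norm((np.eye(3)-np.outer(d,d))@(x-o))),1) for o,d in rs]
def px(f,X):
    R=Ro.from_euler("xyz",f["orientation"]).as_matrix()
    K=np.array([[f["fx"],0,f["cx"]],[0,f["fy"],f["cy"]],[0,0,1]])
    return cv2.projectPoints((np.atleast_2d(X)-f["position"])@R,np.zeros(3),np.zeros(3),K,np.array(f["D"],float))[0][:,0].round(1)
E
python3 - <<'E'
from h import *
import pickle
s,t=[pickle.load(open(f"pics/{n}.pkl","rb")) for n in("scene","side")]
for n,a,b in(("box",(412,212),(268,183)),("stop",(325,237),(344,193)),("start",(321,218),(334,209)),("remote",(290,167),(311,275)),("jar",(357,170),(271,221))):
    print(n,tri([(s,a),(t,b)]))
c=lambda f,x,y,w,h,k:cv2.resize(f["image"][y:y+h,x:x+w,::-1],None,fx=k,fy=k,interpolation=cv2.INTER_CUBIC)
a=c(s,260,140,200,140,4);b=c(t,220,150,200,150,4)
cv2.imwrite("pics/c1.png",a);cv2.imwrite("pics/c2.png",b)
E
```

```text
box (array([436.6, 213.6,  51.1]), [2.4, 2.4])
stop (array([652.2,  59.9,  55.9]), [3.5, 3.5])
start (array([595.7,   7.7,  45.3]), [4.3, 4.3])
remote (array([ 442.5, -215.9,   17.4]), [0.2, 0.2])
jar (array([386.7,   1.5,  66.9]), [3.9, 3.9])
```

View pics/c1.png

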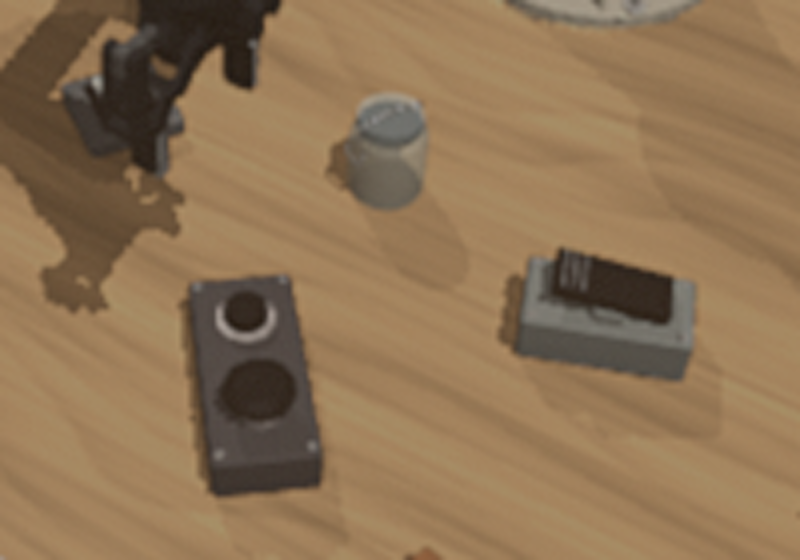

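View pics/c2.png

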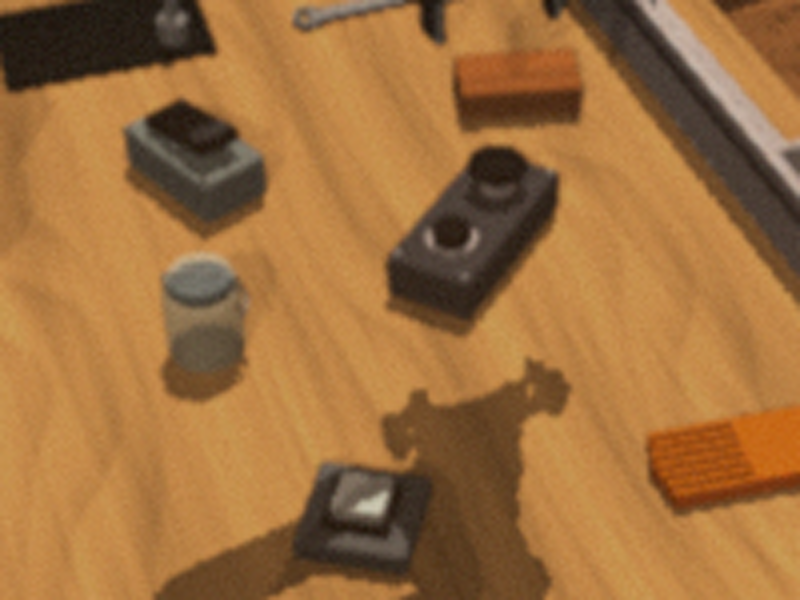

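Run:
```python
from h import *
import pickle
s,t=[pickle.load(open(f"pics/{n}.pkl","rb")) for n in("scene","side")]
A=lambda x,y:(260+x/4,140+y/4)
B=lambda x,y:(220+x/4,150+y/4)
for n,z,l,m in(("box",42,[(527,257),(693,283),(688,350),(517,327)],[(128,128),(182,100),(265,165),(207,187)]),("start",54,[(246,308)],[(453,231)]),("stop",72,[(258,388)],[(498,165)]),("rib",68,[(575,272)],[]),("key",36,[],[(362,500)]),("rem",20,[],[(327,463),(430,473),(408,568),(297,552)])):
    for p in l: print(n,'scene',plane(s,A(*p),z).round(0))
    for p in m: print(n,'side',plane(t,B(*p),z).round(0))
```

```text
box scene [430. 150.  42.]
box scene [388. 261.  42.]
box scene [448. 283.  42.]
box scene [494. 175.  42.]
box side [391. 249.  42.]
box side [445. 272.  42.]
box side [485. 155.  42.]
box side [431. 144.  42.]
start scene [594.  13.  54.]
start side [595.   1.  54.]
stop scene [660.  67.  72.]
stop side [652.  46.  72.]
rib scene [448. 193.  68.]
key side [ 436. -232.   36.]
rem side [ 429. -174.   20.]
rem side [ 495. -211.   20.]
rem side [ 449. -290.   20.]
rem side [ 382. -248.   20.]
```

```bash
python3 -m crank '[[0.05,-0.04,0,0,0,0,1],[0.1,-0.09,0,0,0,0,1],[0.14,-0.13,0,0,0,0,1],[0.18,-0.17,0,0,0,0,1],[0.20,-0.18,0,0,0,0,1]]'; python3 -m crank '[[0,0,0,0,0,0,1],[0,0,0,0,0,0,1],[0,0,0,0,0,0,1]]'
python3 - <<'E'
from rig import r,cams
import cv2,pickle
f=cams.grab_frame("wrist"); pickle.dump(f,open("pics/w1.pkl","wb"))
cv2.imwrite("pics/w1.png",f["image"][:,:,::-1]); print(f["position"],f["orientation"]);q=r.sense();print(q["clock"],q["eef_pos"],q["tcp_rot"],q["opening"])
E
```

```text
clock: 0.6
eef_pos: [455.2, 185.6, 250.0]
tcp_rot: [-3.141, 0.0, 1.57]
contact_force: [0.5, 0.3, 0.5]
opening: 0.141
grasp_force: 0.0
clock: 0.9
eef_pos: [457.8, 184.5, 250.3]
tcp_rot: [3.141, 0.0, 1.571]
contact_force: [-0.5, -0.3, 0.1]
opening: 0.0
grasp_force: 0.0
[458.37728488 249.32535908 374.54125519] [ 2.87892806e+00 -1.09251323e-03  4.43743534e-04]
0.95 [457.97514609 184.22489665 250.22408535] [3.14141006e+00 2.56783615e-04 1.56987352e+00] -0.0031536608146563614
```

View pics/w1.png

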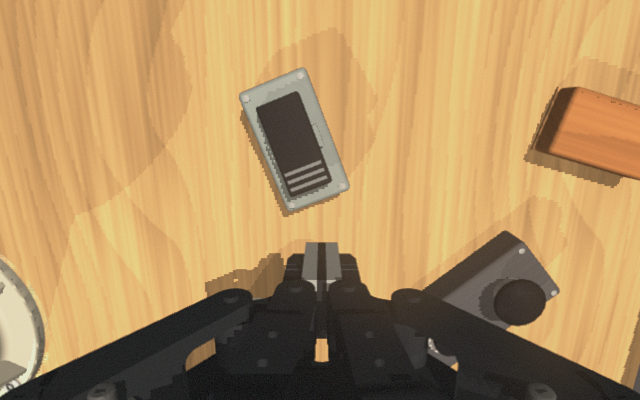

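The wrist view shows the rocker with its ribs near (307,175), its ribbed end edge near (312,191) and its far end near (277,99). The box corners are at (240,96), (305,69), (349,188) and (287,212). At lower right, the stop button is at (520,302).

Run:
```python
from h import *
import pickle
s,t,w=[pickle.load(open(f"pics/{n}.pkl","rb")) for n in("scene","side","w1")]
c=[plane(w,p,42) for p in((240,96),(305,69),(349,188),(287,212))]
print(np.round(c,0)); o=np.mean(c,0); d=(c[2]+c[3]-c[0]-c[1]); d/=np.linalg.norm(d); print("ctr",o,"x axis",d,"press",o[:2]+31.5*d[:2])
print("rib",plane(w,(307,175),67),"end",plane(w,(312,191),68),"farend",plane(w,(277,99),55), "stop",plane(w,(520,302),72))
print("tri rib",tri([(w,(307,175)),(s,(260+575/4,140+272/4))]))
```

```text
[[386. 258.  42.]
 [444. 280.  42.]
 [485. 173.  42.]
 [425. 149.  42.]]
ctr [435.31000198 215.25486047  42.        ] x axis [ 0.34909778 -0.9370863   0.        ] press [446.30658205 185.73664191]
rib [446.26547944 190.7308211   67.        ] end [450.57502465 176.58829927  68.        ] farend [420.60831933 254.90133054  55.        ] stop [648.33348035  68.85262616  72.        ]
tri rib (array([446.1, 191.5,  65.8]), [1.0, 1.0])
```

```bash
python3 -m crank '[[0.001,-0.0115,0.05,0,0,0,1],[0.001,-0.0115,0.1,0,0,0,1],[0.001,-0.0115,0.14,0,0,0,1],[0.001,-0.0115,0.154,0,0,0,1],[0.001,-0.0115,0.154,0,0,0,1]]'; python3 -m crank '[[0,0,0.003,0,0,0,1],[0,0,0.006,0,0,0,1],[0,0,0.009,0,0,0,1],[0,0,0.012,0,0,0,1],[0,0,0.014,0,0,0,1]]'; python3 -m crank '[[0,0,0.002,0,0,0,1],[0,0,0.004,0,0,0,1],[0,0,0.004,0,0,0,1]]'
```

```text
clock: 1.45
eef_pos: [444.9, 184.2, 93.8]
tcp_rot: [-3.137, 0.002, 1.569]
contact_force: [-0.6, -0.3, 0.5]
opening: 0.001
grasp_force: 0.0
clock: 1.95
eef_pos: [446.4, 186.0, 82.7]
tcp_rot: [3.14, -0.0, 1.571]
contact_force: [0.9, -1.5, 2.1]
opening: 0.0
grasp_force: 1.2
clock: 2.25
eef_pos: [446.0, 186.0, 78.3]
tcp_rot: [3.141, -0.0, 1.571]
contact_force: [2.2, -2.1, 2.5]
opening: -0.0
grasp_force: 1.2
```

```bash
python3 -m crank '[[0,0,0.002,0,0,0,1],[0,0,0.002,0,0,0,1]]'; python3 -m crank '[[0,0,0.002,0,0,0,1],[0,0,0.002,0,0,0,1]]'
```

```text
clock: 2.45
eef_pos: [446.1, 185.9, 76.4]
tcp_rot: [3.141, 0.0, 1.571]
contact_force: [2.2, -3.5, 5.6]
opening: 0.0
grasp_force: 3.3
clock: 2.65
eef_pos: [446.3, 186.0, 75.6]
tcp_rot: [3.141, -0.0, 1.571]
contact_force: [-2.3, -6.1, 25.3]
opening: -0.005
grasp_force: 13.2
```

Force jumped to 25 N at the end stop. I'll lift and check.

```bash
python3 -m crank '[[0,0,-0.03,0,0,0,1],[0,0,-0.08,0,0,0,1],[0,0,-0.13,0,0,0,1],[0,0,-0.17,0,0,0,1],[0,0,-0.17,0,0,0,1]]'
python3 - <<'E'
from rig import r,cams
import cv2,pickle
f=cams.grab_frame("wrist");pickle.dump(f,open("pics/w2.pkl","wb")); g=cams.grab_frame("scene");h=cams.grab_frame("side")
a=cv2.resize(f["image"][40:240,180:400],None,fx=2,fy=2);b=cv2.resize(g["image"][185:245,380:446],None,fx=6.6667,fy=6.6667,interpolation=2)[:400]
cv2.imwrite("pics/w2.png",cv2.hconcat([a,b[:, :340]])[:,:,::-1])
E
```

```text
clock: 3.15
eef_pos: [447.9, 187.3, 249.4]
tcp_rot: [3.134, -0.004, 1.571]
contact_force: [1.3, -0.0, 0.1]
opening: 0.0
grasp_force: 0.0
```

View pics/w2.png

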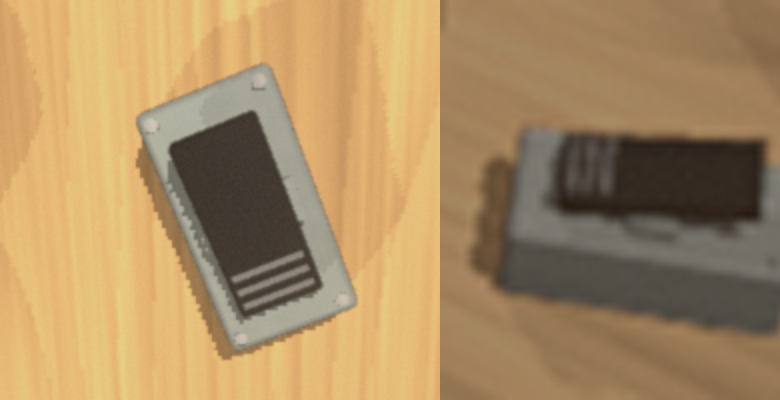

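```bash
python3 -m crank '[[-0.05,-0.001,0,0,0,0,1],[-0.1,-0.002,0,0,0,0,1],[-0.15,-0.004,0,0,0,0,1],[-0.2,-0.006,0,0,0,0,1],[-0.25,-0.008,0,0,0,0,1]]'; python3 -m crank '[[-0.05,0,0,0,0,0,1],[-0.1,0,0,0,0,0,1],[-0.14,0,0,0,0,0,1],[-0.165,0,0,0,0,0,1],[-0.165,0,0,0,0,0,1]]'
python3 - <<'E'
from rig import r,cams
import cv2,pickle
f=cams.grab_frame("wrist"); pickle.dump(f,open("pics/w3.pkl","wb"))
cv2.imwrite("pics/w3.png",f["image"][:,:,::-1]);q=r.sense();print(q["clock"],q["eef_pos"],q["tcp_rot"])
E
```

```text
clock: 3.8
eef_pos: [436.0, -65.4, 242.3]
tcp_rot: [-3.138, -0.001, 1.571]
contact_force: [0.7, -0.2, -0.4]
opening: -0.0
grasp_force: 0.0
clock: 4.3
eef_pos: [436.6, -231.0, 242.1]
tcp_rot: [-3.138, -0.001, 1.568]
contact_force: [0.3, 0.3, -0.3]
opening: 0.0
grasp_force: 0.0
4.35 [ 436.51201648 -229.39635099  242.11508242] [-3.13805746e+00 -2.14199816e-03  1.56814529e+00]
```

View pics/w3.png

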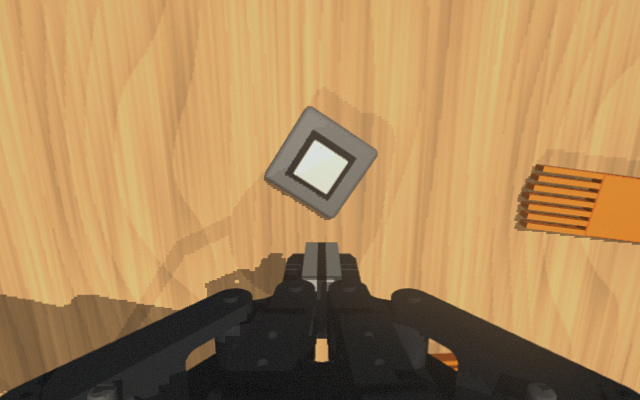

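Rocker view: the ribbed end now sits low, at crop (282,301), and the far end is raised at (214,131). In the remote view, the light key is centred at (321,166). I'll check the tilt numerically and locate the key.

Run:
```python
from h import *
import pickle
w2,w3,t,w1=[pickle.load(open(f"pics/{n}.pkl","rb")) for n in("w2","w3","side","w1")]
o=np.array([435.3,215.3,56]);d=np.array([.3491,-.9371,0])
for q in(.17,.1,0,-.08,-.13,-.17):
    a=np.array([d*np.cos(q)+[0,0,np.sin(q)]])[0];n=-d*np.sin(q)+[0,0,np.cos(q)]
    P=[o+42*a+6*n,o-42*a+6*n]; print(q,px(w2,P).tolist(), px(w1,P).tolist())
print("obs w2 (321,190.5) (287,105.5); w1 (312,191) (277,99)")
print("key",plane(w3,(321,166),36),tri([(w3,(321,166)),(t,(220+362/4,150+500/4))]))
```

```text
0.17 [[320.5, 194.4], [286.8, 103.1]] [[310.6, 190.3], [276.9, 98.8]]
0.1 [[320.8, 194.5], [286.5, 103.1]] [[311.0, 190.4], [276.5, 98.8]]
0 [[321.0, 194.2], [286.3, 103.4]] [[311.5, 190.2], [276.1, 99.1]]
-0.08 [[321.1, 193.7], [286.2, 104.1]] [[311.7, 189.7], [275.9, 99.8]]
-0.13 [[321.2, 193.2], [286.2, 104.7]] [[311.8, 189.2], [275.8, 100.4]]
-0.17 [[321.1, 192.8], [286.3, 105.3]] [[311.8, 188.8], [275.8, 100.9]]
obs w2 (321,190.5) (287,105.5); w1 (312,191) (277,99)
key [ 436.64024004 -220.30593675   36.        ] (array([ 437.7, -222.3,   25.4]), [1.1, 1.1])
```

```bash
python3 -m crank '[[0.0085,0,0.05,0,0,0,1],[0.0085,0,0.1,0,0,0,1],[0.0085,0,0.145,0,0,0,1],[0.0085,0,0.18,0,0,0,1],[0.0085,0,0.18,0,0,0,1]]'; python3 -m crank '[[0,0,0.003,0,0,0,1],[0,0,0.006,0,0,0,1],[0,0,0.008,0,0,0,1],[0,0,0.010,0,0,0,1],[0,0,0.010,0,0,0,1]]'; python3 -m crank '[[0,0,0.001,0,0,0,1],[0,0,0.002,0,0,0,1],[0,0,0.002,0,0,0,1]]'
```

```text
clock: 4.85
eef_pos: [433.8, -217.1, 59.7]
tcp_rot: [-3.132, -0.005, 1.572]
contact_force: [-0.3, 0.7, 0.3]
opening: 0.001
grasp_force: 0.0
clock: 5.35
eef_pos: [438.4, -220.7, 55.0]
tcp_rot: [3.14, 0.001, 1.571]
contact_force: [-0.1, 0.2, 3.2]
opening: 0.001
grasp_force: 1.1
clock: 5.65
eef_pos: [438.3, -220.7, 52.5]
tcp_rot: [3.14, 0.001, 1.571]
contact_force: [2.3, 0.4, 3.1]
opening: 0.002
grasp_force: 1.5
```

```bash
python3 -m crank '[[0,0,0.0015,0,0,0,1],[0,0,0.003,0,0,0,1],[0,0,0.003,0,0,0,1]]'; python3 -m crank '[[0,0,0.0015,0,0,0,1],[0,0,0.0015,0,0,0,1]]'; python3 -m crank '[[0,0,0.001,0,0,0,1],[0,0,0.001,0,0,0,1]]'
```

```text
clock: 5.95
eef_pos: [437.7, -220.5, 49.1]
tcp_rot: [-3.142, 0.0, 1.571]
contact_force: [1.2, -0.7, 1.4]
opening: -0.002
grasp_force: 1.1
clock: 6.15
eef_pos: [437.6, -220.4, 47.6]
tcp_rot: [-3.141, -0.0, 1.571]
contact_force: [1.8, -0.7, 1.9]
opening: -0.002
grasp_force: 1.1
clock: 6.35
eef_pos: [437.6, -220.4, 46.9]
tcp_rot: [-3.141, -0.0, 1.571]
contact_force: [0.4, -0.7, 6.6]
opening: 0.002
grasp_force: 2.9
```

```bash
python3 -m crank '[[0,0,0.001,0,0,0,1],[0,0,0.001,0,0,0,1]]'
```

```text
clock: 6.55
eef_pos: [437.6, -220.4, 46.2]
tcp_rot: [-3.141, -0.0, 1.571]
contact_force: [-0.2, 0.3, 11.9]
opening: -0.003
grasp_force: 5.4
```

```bash
python3 -m crank '[[0,0,-0.03,0,0,0,1],[0,0,-0.08,0,0,0,1],[0,0,-0.13,0,0,0,1],[0,0,-0.18,0,0,0,1],[0,0,-0.2,0,0,0,1]]'
python3 - <<'E'
from rig import r,cams
import cv2,pickle
f=cams.grab_frame("wrist");pickle.dump(f,open("pics/w4.pkl","wb"))
E
python3 -m crank '[[0.04,0.03,0,0,0,0,1],[0.08,0.06,0,0,0,0,1],[0.12,0.09,0,0,0,0,1],[0.155,0.12,0,0,0,0,1],[0.19,0.15,0,0,0,0,1]]'; python3 -m crank '[[0.015,0.007,0,0,0,0,1],[0.015,0.007,0,0,0,0,1],[0.015,0.007,0,0,0,0,1]]'
python3 - <<'E'
from rig import r,cams
import cv2,pickle
f=cams.grab_frame("wrist"); pickle.dump(f,open("pics/w5.pkl","wb"))
w=pickle.load(open("pics/w4.pkl","rb"))
im=cv2.hconcat([cv2.resize(w["image"][80:240,240:400],None,fx=2,fy=2),f["image"][:320,160:640]])
cv2.imwrite("pics/w5.png",im[:,:,::-1]);q=r.sense();print(q["clock"],q["eef_pos"],q["tcp_rot"])
E
```

```text
clock: 7.05
eef_pos: [438.4, -220.8, 249.9]
tcp_rot: [3.138, 0.002, 1.571]
contact_force: [0.2, -0.7, -0.3]
opening: -0.0
grasp_force: 0.0
clock: 7.6
eef_pos: [587.5, -28.6, 244.4]
tcp_rot: [-3.139, 0.0, 1.571]
contact_force: [0.7, -0.5, -0.2]
opening: 0.004
grasp_force: 0.0
clock: 7.9
eef_pos: [593.3, -15.8, 244.7]
tcp_rot: [-3.139, 0.0, 1.571]
contact_force: [0.1, 0.7, 0.4]
opening: 0.0
grasp_force: 0.0
7.95 [593.32399192 -16.33453525 245.00841065] [-3.13935442e+00  4.66349418e-04  1.57057841e+00]
```

View pics/w5.png

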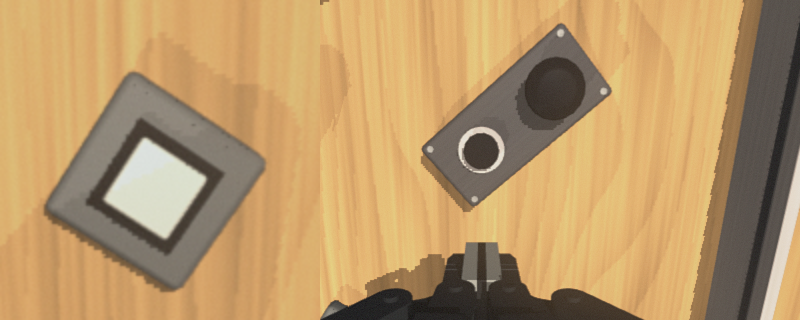

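The remote is undisturbed, with its key at crop (156,189). The start button is at full-image (321,151) and the stop button at (395,88).

Run:
```python
from h import *
import pickle
w5,w4,t,s=[pickle.load(open(f"pics/{n}.pkl","rb")) for n in("w5","w4","side","scene")]
print("start",plane(w5,(321,151),54),tri([(w5,(321,151)),(t,(220+453/4,150+231/4)),(s,(321.5,217))]),"stop",plane(w5,(395,88),72))
print("key",plane(w4,(240+156/2,80+189/2),29))
for i,z in((0,40),): print([plane(w5,(x-160,y),z).round(0) for x,y in((561,24),(610,91),(470,209),(423,150))])
```

```text
start [593.37382396  10.4177158   54.        ] (array([594. ,   9.4,  49.4]), [0.8, 4.1, 3.4]) stop [652.13881341  62.66316016  72.        ]
key [ 436.89497075 -221.62657096   29.        ]
[array([661., 116.,  40.]), array([707.,  62.,  40.]), array([583., -47.,  40.]), array([540.,  10.,  40.])]
```

```bash
python3 -m crank '[[0.026,0,0.05,0,0,0,1],[0.026,0,0.1,0,0,0,1],[0.026,0,0.135,0,0,0,1],[0.026,0,0.165,0,0,0,1],[0.026,0,0.165,0,0,0,1]]'; python3 -m crank '[[0,0,0.003,0,0,0,1],[0,0,0.006,0,0,0,1],[0,0,0.009,0,0,0,1],[0,0,0.011,0,0,0,1],[0,0,0.011,0,0,0,1]]'; python3 -m crank '[[0,0,0.001,0,0,0,1],[0,0,0.002,0,0,0,1],[0,0,0.002,0,0,0,1]]'
```

```text
clock: 8.45
eef_pos: [590.8, 9.1, 77.0]
tcp_rot: [-3.134, 0.0, 1.569]
contact_force: [0.4, -0.4, -0.1]
opening: -0.005
grasp_force: 0.0
clock: 8.95
eef_pos: [595.7, 10.4, 70.7]
tcp_rot: [3.139, 0.0, 1.571]
contact_force: [1.5, -1.7, 2.8]
opening: 0.0
grasp_force: 1.4
clock: 9.25
eef_pos: [595.4, 10.6, 68.1]
tcp_rot: [3.14, 0.0, 1.571]
contact_force: [3.0, -1.1, 3.8]
opening: 0.001
grasp_force: 2.0
```

```bash
python3 -m crank '[[0,0,0.0015,0,0,0,1],[0,0,0.002,0,0,0,1],[0,0,0.002,0,0,0,1]]'; python3 -m crank '[[0,0,0.0015,0,0,0,1],[0,0,0.0015,0,0,0,1]]'
```

```text
clock: 9.55
eef_pos: [595.5, 10.6, 66.9]
tcp_rot: [3.14, 0.0, 1.571]
contact_force: [0.0, -1.8, 14.0]
opening: -0.001
grasp_force: 7.3
clock: 9.75
eef_pos: [595.6, 10.6, 66.7]
tcp_rot: [3.14, 0.0, 1.571]
contact_force: [-5.4, -1.7, 28.3]
opening: -0.0
grasp_force: 14.2
```

```bash
python3 -m crank '[[0,0,-0.02,0,0,0,1],[0,0,-0.06,0,0,0,1],[0,0,-0.11,0,0,0,1],[0,0,-0.16,0,0,0,1],[0,0,-0.18,0,0,0,1]]'; python3 -m crank '[[-0.04,0,0,0,0,0,1],[-0.06,0,0,0,0,0,1],[-0.06,0,0,0,0,0,1]]'
python3 - <<'E'
from rig import r,cams
import cv2
g=cams.grab_frame("scene")["image"];h=cams.grab_frame("side")["image"];w=cams.grab_frame("wrist")["image"]
c=lambda i,x,y,W,H:cv2.resize(i[y:y+H,x:x+W],(400,300),interpolation=cv2.INTER_CUBIC)
im=cv2.vconcat([cv2.hconcat([c(g,260,140,200,150),c(h,220,150,200,150)]),cv2.hconcat([c(h,280,250,60,45),c(w,180,0,400,300)])])
cv2.imwrite("pics/end.png",im[:,:,::-1])
E
```

```text
clock: 10.25
eef_pos: [595.6, 10.9, 248.6]
tcp_rot: [3.138, -0.001, 1.571]
contact_force: [-0.2, -0.3, 1.5]
opening: 0.003
grasp_force: 0.0
clock: 10.55
eef_pos: [593.7, -51.1, 243.6]
tcp_rot: [-3.139, 0.0, 1.569]
contact_force: [0.7, 0.6, 0.2]
opening: 0.0
grasp_force: 0.0
```

View pics/end.png

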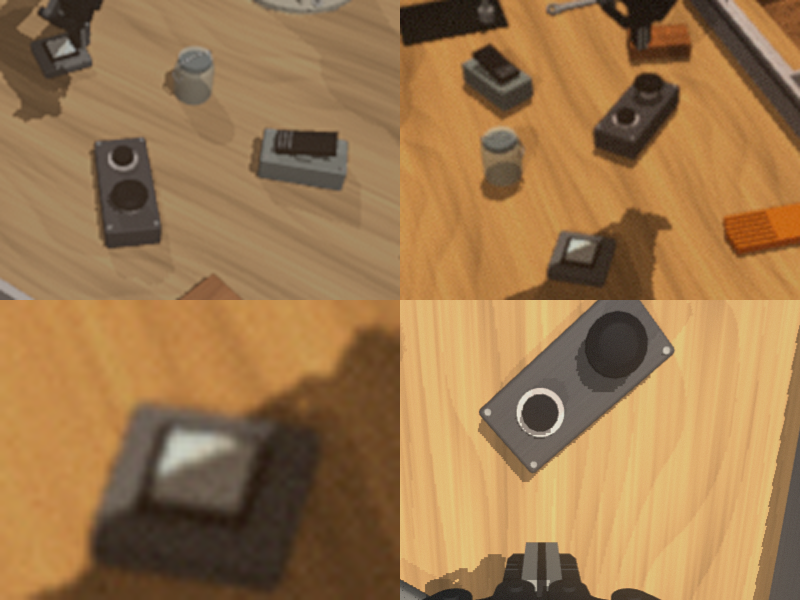

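The final view shows the rocker tipped over, the key low on an unmoved remote, the start button back out, and everything else in place.

```bash
python3 -c "
from rig import sign_off
print(sign_off())"
```

```text
the job is handed in; nothing more can be done
None
```

I pressed the rocker, remote key and start button down to their stops in that order without touching the stop button or moving anything else, and handed the job in at about 11 s; the key's last millimetre is judged from force and fingertip height, since the pictures can't resolve it.

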